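Hook a tee bracket into a slotted upright and lock it

TASK

Hang the steel tee bracket on the slotted upright: put both of its hook tabs through the two slots, and with its back held against the upright push it straight down, against the sprung foot, until it is fully home and the spring catch has snapped out over its top. Feel for the slots gently instead of forcing it, let go of the bracket when it is locked, and leave the other things on the bench where they are.

Things in the scene. Friction and masses are not known exactly. Their poses are not given: they have to be found in the camera images.
- bracket: Loose plain-steel tee bracket (0.2 to 0.4 kg) standing on its flange. Origin: centre of underside; x towards its two hook tabs, z up. Flange 44 mm wide, 5 mm thick, x -65 to +60 mm. Mid web 12 mm thick (y), x -62 to +50, top at z 75 mm. Spine at the tab end: x 46 to 60, 12 mm thick, top at z 106 mm.
- bracket_grip (a point): Where the bracket's web may be gripped from above, fingers closing along y across its 12 mm: (-10, 0, 52) mm in the bracket's frame, 23 mm below the top of the web and 47 mm above the flange; same axes as the bracket.
- bracket_back (a point): Point on the bracket's flat back at mid-thickness, level with its underside: (60, 0, 0) mm in the bracket's frame, same axes. Two hook tabs stick out 14.5 mm from the back (+x), 8 mm thick (y). Each: a 12 mm high neck, undersides 16 and 72 mm above this point, ending in a 6 mm thick lip that hangs 10 mm below the neck; 8.5 mm between back and lip.
- stand: Fixed steel bench stand that carries the slotted upright. Origin: on the bench, below the upright's front face; x into the upright (the way the tabs go in), z up. Base plate 110 mm wide, 12 mm thick, x -20 to +65 mm. The upright is a 64 mm wide, 6 mm thick strip, 218 mm high, its face at x = 0. Forcing the bracket against it with more than 50 N is a fault; the strip does not yield.
- stand_seat (a point): Point on the upright's face, 80 mm above the bench, at its nominal middle: bracket_back lies here when home (0 to 2 mm above it, up to 2.5 mm slack along x); same axes as the stand. The strip is adjustable: strip, slots, catch and foot together are screwed tight anywhere up to 12 mm to either side (y) of this point. That offset is not in the measured poses: find it by feel or by sight.
- stand_slots (a point): Nominal point on the face between the two slots, 57.5 mm above stand_seat; same axes, same sideways offset. Slots 11 mm wide, 27 mm high, centred 28 mm below and above it. The tabs go straight in when bracket_back is 10 to 15 (best 12.5) mm above stand_seat; then the lips drop behind the strip till the necks rest on the slots' lower ends. The lips pass only if the back is within 2 mm of the face.
- catch (a joint): Spring catch above the upper slot: dark block 13 mm wide, 108 to 120 mm above stand_seat, 7 mm proud of the face. Value in m: 0 = out, grows as pressed in (0.007 flush; 2.5 N out, 4 N flush). The spine presses it in as the back meets the face; keep the bracket against the face while pushing it down. It snaps out over the spine's top and locks once bracket_back is under 2 mm above the seat.
- foot (a joint): Sprung black foot, 26 mm wide, sticking 50 mm out of the face under the bracket; its top is 6 mm above stand_seat when free. Value in m, 0 = up, grows as pressed down. It pushes the bracket up with 8 N at first touch and 13 N when home, so besides its weight 6 to 18 N is needed to push the bracket down till the catch snaps; then it holds the bracket up against the catch. Hard stop when home.
- offcut_3: Bystander: sawn softwood offcut, 35x70x35 mm; origin centre of underside.
- tape_measure: Bystander: pocket tape measure, 37x118x64 mm; origin in its underside.
- sanding_block: Bystander: cork sanding block, 63x110x32 mm; origin centre of underside.
- marker_pen: Bystander: marker pen lying down, 17x134x17 mm; origin underneath its middle.

How it is judged:
By the outcome, as a careful person would: the job done as asked, in the order asked, and still so for the second after the job is handed in, with the robot touching nothing.
It also fails if it takes over 58 s, if anything falls off the work surface, if the arm or the gripper's body presses on something with over 40 N, if the wrist force passes 120 N, or if a joint passes its speed limit or range.

ROBOT

A 7-joint arm with a two-finger parallel gripper is mounted at the origin on the work surface; the furniture and walls round the work are solid. World frame = base frame: x ahead of the robot, y to its left, z up, the work surface at z = 0. Lengths are in mm, angles in rad, forces in N, time in s.
With the tool pointing down it reaches from about 400 to 850 mm from the base axis. Payload 4.5 kg.
Tool frame: the origin (TCP) lies at the very end of the fingers, on their centre line; the grasp point (between the pads) lies 19 mm behind it; z points along the fingers, y is the line along which they close (so a half turn about z gives the same grasp; the last joint's range is limited). The gripper opens to 88 mm and grips with 3 to 60 N. Pads are 18 mm wide; open, the fingers measure 123 mm over their backs; the gripper's body (75 mm by 187 mm) begins 45 mm behind the grasp point.
Start: joints at [0.698, 0.689, -0.195, 1.565, 0.157, 0.902, -0.215], TCP at [492.242, -385.164, 238.743] pointing down, gripper open.
Joint ranges: [-3.01, 3.01], [-0.46, 2.08], [-1.47, 1.51], [0.13, 2.56], [-1, 4.14], [0.04, 2.09], [-2.66, 2.66]. Speed limits (rad/s): [2.57, 2.57, 3.14, 3.14, 3.14, 3.14, 3.14].

INTERFACE

Orientations are given as a 3x3 rotation matrix whose columns are the frame's x, y, z axes.
In Python, from bench import bot, vision gives the robot as it stands. The module is installed in compiled form; this text tells all that it offers.
- The arm moves only by the tool play_rows, never from a script. Its argument "steps" is a list that holds one entry, the list of rows, each a list of 7 numbers: the shift along the tool's x, y, z in mm, then the turn, a rotation vector about the tool's x, y, z in degrees, then the closure, from 0 (fully open) to 1 (shut). In form: [[[x, y, z, wx, wy, wz, claw], ...]]. A call has 1 to 12 rows; each row is the pose to reach, as a shift and turn from the pose commanded when the call began, along the tool's axes at that moment; what a row does not reach only later rows make up. A row lasts 1/12 s, in which the tool goes at most 41.7 mm and 7.16 degrees, less where a joint would pass 70% of its speed; a pose out of reach is approached as far as the arm can. A call with a gripper value outside its range is refused whole. The fingers move at their own pace and stop on an object; the grip force is fixed at half the most. Time passes only in rows, so rows that repeat a pose let the fingers close. It gives the time, the measured TCP pose, the force, the opening and the grip force at its end, in the units of the state.
- bot.read_state(): the state, without advancing time (a new reading comes with each control period).
- vision.camera(name): name is "scene" or "top" or "wrist"; returns the picture (480x640x3 uint8, blue, green, red); there is no depth.
- vision.get_calibration(name): a dict with "fx", "fy", "cx", "cy" (pixels), "k1" (the pictures are not rectified: a ray, as slopes to the right and down, at radius r is drawn at 1 + k1 r^2 times it, then the intrinsics apply), "R" (3x3) and "t" (3): a world point X has camera coordinates R X + t. Camera axes: x right, y down, z forward; pixel columns grow to the right and rows downward; lengths in mm; the calibration is good to about 2 mm. A picture is of the moment at which its call begins: read the wrist's pose just before it. get_calibration takes no time and is no camera call; for the wrist camera it gives the pose at the moment of the call.
- bot.hand_in(): hands the job in; it is judged then, once.
The state is a dict: "time": time; "qpos": joint angles; "qd": joint speeds; "effort": joint torques, N m; "tcp_pos": TCP position; "ee_rot": TCP orientation; "wrist_force": force on the tool from outside, world axes, zero at the start; "ft_torque": the same for the moment, N m; "width": finger opening in mm; "finger_force": force on a finger pad.
Only numpy, scipy, OpenCV 4.12 (cv2) and the standard library are available. Lean on these libraries where they do the work, as an engineer would, in place of code of your own. Each camera call takes 0.05 s, during which the arm holds its last target. There are 200 camera calls.

## Working session

There is one attempt and no reset: what is moved stays moved. The work goes in short steps, Python scripts to look and compute and a tool call to move; the robot and the scene stay as the last step left them, time stands still between calls to the robot, and variables do not carry over. Pictures are saved under pics/ and viewed, at most 10 in all, crops included, and the job is handed in when it is done.

Besides the shell and the picture viewer there is one more tool, called as a command line: name --argument value ..., lists and objects as JSON in quotes. play_rows: Moves the arm, as the interface text tells. Its arguments: {"type":"object","properties":{"steps":{"type":"array"}},"required":["steps"]}

```bash
mkdir -p pics
cat > h.py <<'E'
import numpy as np, cv2
from bench import bot, vision
def ray(c,u,v):
    p=cv2.undistortPoints(np.array([[[u,v]]],float),np.array([[c['fx'],0,c['cx']],[0,c['fy'],c['cy']],[0,0,1]]),np.array([c['k1'],0,0,0,0.]))[0,0]
    R=np.array(c['R']);t=np.array(c['t']);o=-R.T@t;d=R.T@np.array([p[0],p[1],1]);return o,d/np.linalg.norm(d)
def onz(c,u,v,z):
    o,d=ray(c,u,v);return o+d*(z-o[2])/d[2]
def proj(c,X):
    R=np.array(c['R']);t=np.array(c['t']);q=R@np.array(X,float)+t;a,b=q[:2]/q[2];s=1+c['k1']*(a*a+b*b)
    return np.array([c['fx']*a*s+c['cx'],c['fy']*b*s+c['cy']])
E
python3 - <<'E'
from h import *
for n in("scene","top","wrist"):
    im=vision.camera(n);cv2.imwrite(f"pics/{n}0.png",im)
    c=vision.get_calibration(n);print(n,{k:np.round(v,3).tolist() for k,v in c.items()})
s=bot.read_state();print({k:np.round(v,3).tolist() for k,v in s.items()})
E
```

```text
scene {'fx': 614.972, 'fy': 614.972, 'cx': 328.858, 'cy': 246.724, 'k1': -0.189, 'R': [[-0.627, -0.779, -0.018], [-0.495, 0.417, -0.762], [0.602, -0.469, -0.647]], 't': [367.489, 280.325, 971.484]}
top {'fx': 486.453, 'fy': 486.453, 'cx': 328.4, 'cy': 238.159, 'k1': 0.021, 'R': [[0.027, -0.999, -0.019], [-0.982, -0.023, -0.186], [0.186, 0.024, -0.982]], 't': [81.071, 477.968, 894.116]}
wrist {'fx': 330.581, 'fy': 330.581, 'cx': 322.724, 'cy': 237.677, 'k1': -0.031, 'R': [[0.788, -0.616, -0.002], [-0.587, -0.752, 0.301], [-0.187, -0.235, -0.954]], 't': [-624.093, -40.369, 390.411]}
{'time': 0.15, 'qpos': [0.698, 0.69, -0.195, 1.566, 0.157, 0.903, -0.215], 'qd': [-0.001, -0.003, -0.001, -0.003, -0.0, -0.0, -0.0], 'effort': [-0.001, -52.786, -1.268, -15.359, -0.052, 0.004, 0.0], 'tcp_pos': [491.814, -384.92, 238.094], 'ee_rot': [[0.616, 0.788, -0.001], [0.788, -0.616, 0.001], [-0.0, -0.001, -1.0]], 'wrist_force': [-0.514, -0.128, 0.37], 'ft_torque': [-0.034, -0.013, 0.031], 'finger_force': 0.0, 'width': 87.96}
```

View pics/scene0.png

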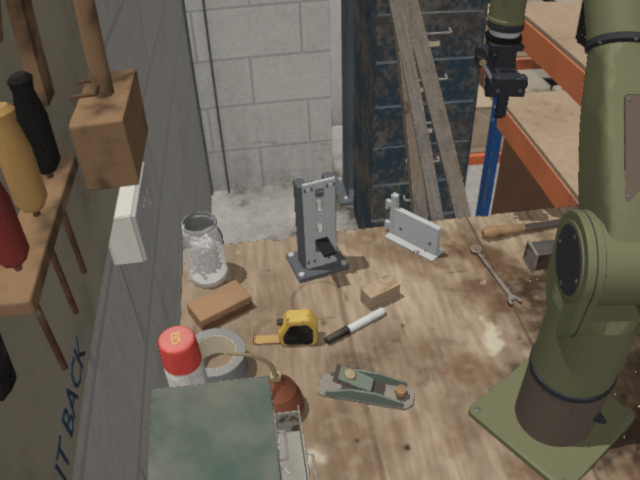

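View pics/top0.png

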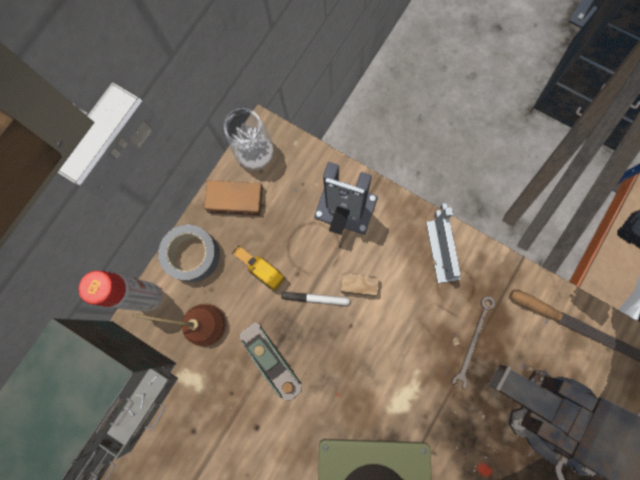

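The scene view shows the bracket near (415,230) with its tabs at the upper left, and the stand near (318,230). In the top view they are at (443,245) and (345,203). I'll zoom in on both.

Run:
```python
import cv2,numpy as np
t=cv2.imread("pics/top0.png");s=cv2.imread("pics/scene0.png")
a=cv2.resize(t[150:300,300:480],None,fx=4.4,fy=4,interpolation=cv2.INTER_CUBIC) 
a=cv2.resize(t[155:295,300:480],(720,560),interpolation=cv2.INTER_CUBIC)
b=cv2.resize(s[165:285,280:450],(680,480),interpolation=cv2.INTER_CUBIC)
cv2.imwrite("pics/tc.png",a);cv2.imwrite("pics/sc.png",b)
```

```text
(no output)
```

View pics/tc.png

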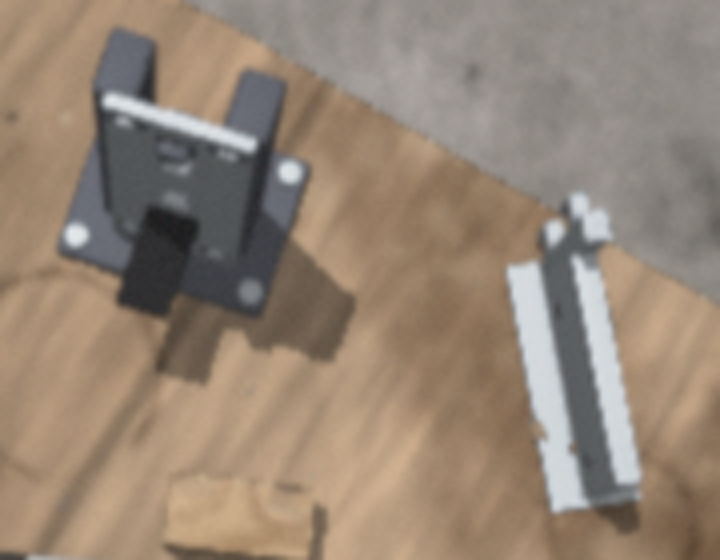

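View pics/sc.png

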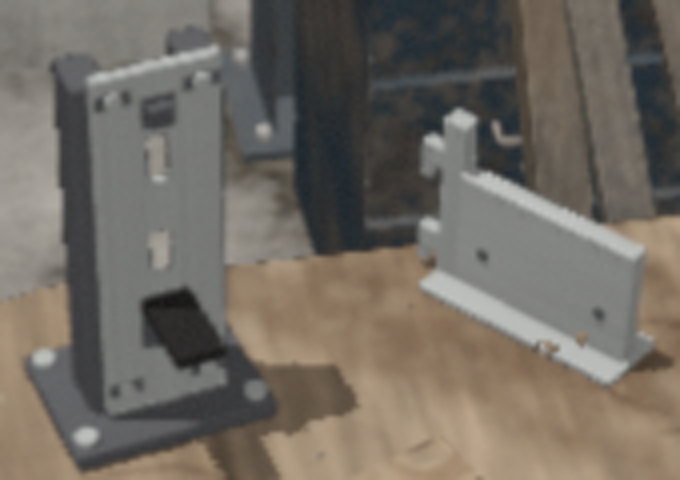

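Top crop: the bracket's flange corners are at (553,511), (640,497) and (508,268). The strip's top edge runs (103,100) to (257,148), and the base corners are at (60,250), (262,315) and (308,165). The scene crop shows the slots at (157,157) and (160,248), and the catch at (158,110). I'll cast rays through these.

Run:
```python
from h import *
T=vision.get_calibration("top");S=vision.get_calibration("scene")
t=lambda x,y,z:onz(T,300+(x+.5)/4-.5,155+(y+.5)/4-.5,z)
s=lambda x,y:ray(S,280+(x+.5)/4-.5,165+(y+.5)/4-.5)
def sz(x,y,z):
    o,d=s(x,y);return o+d*(z-o[2])/d[2]
def show(n,P): print(n,np.round(P[:2],1))
A,B,C=t(553,511,5),t(640,497,5),t(508,268,5)
for n,p in zip("ABC",(A,B,C)):show(n,p)
print("len",np.linalg.norm(C-A),np.linalg.norm(B-A))
# web top ends z75, spine top z106
for n,p in dict(webL=t(584,500,75),webR=t(612,492,75),sc_flFrontL=None).items():
    if p is not None: show(n,p)
# scene flange: left corner(420,285) (60,+22,5?), right-near (608,382) (-65,22), (655,345) (-65,-22)
for n,p in dict(C2=sz(420,284,5),A2=sz(608,380,5),B2=sz(655,342,5)).items(): show(n,p)
dx=(C-A)[:2];print("yaw br",np.degrees(np.arctan2(dx[1],dx[0])),np.degrees(np.arctan2(*( (A-B)[:2]*[-1,1]))))
print("stand")
L,M,Rr=t(60,250,12),t(262,315,12),t(308,165,12)
for n,p in zip("LMR",(L,M,Rr)):show(n,p)
print(np.linalg.norm(L-M),np.linalg.norm(Rr-M))
P,Q=t(105,106,218),t(256,152,218);show("P",P);show("Q",Q);print(np.linalg.norm(P-Q))
for n,p in dict(L=sz(82,470,12) ,M=sz(275,405,12),P=sz(90,82,218),Q=sz(220,52,218)).items(): show("sc "+n,p)
for a,b in((L,M),(P,Q)):
    y=(a-b)[:2];print("yaw st",np.degrees(np.arctan2(-y[0],y[1])))
x=(Rr-M)[:2];print(np.degrees(np.arctan2(x[1],x[0])))
# slots via face plane
m=(P+Q)/2;yv=(P-Q);yv[2]=0;yv/=np.linalg.norm(yv);nx=np.array([yv[1],-yv[0],0])
for k,(a,b) in dict(slotU=(157,157),slotL=(160,248),tl=(90,82),tr=(220,52),bl=(108,415),br=(226,378)).items():
    o,d=s(a,b);X=o+d*(((m-o)@nx)/(d@nx));print(k,np.round(X,1),"y from strip mid",round((X-m)@yv,1))
bm=(L+M)/2; print("base mid y rel strip mid",(bm-m)@yv, "x of strip rel base front",(m-bm)@nx, "nx",nx)
```

```text
A [ 399.8 -124.1]
B [ 407.9 -166.8]
C [ 522.1 -103.4]
len 124.05808747359582 43.46367968013289
webL [ 398.1 -124.1]
webR [ 402.1 -136.9]
C2 [ 520.7 -102.3]
A2 [ 400.3 -123.7]
B2 [ 405.3 -164.7]
yaw br 9.638256832148363 10.647005664734692
stand
L [524.7 123. ]
M [493.6  20.7]
R [571.8  -1.6]
106.9188890370007 81.33725704489417
P [536.3  95.6]
Q [518.5  34.8]
63.39721723627902
sc L [515.4 129.6]
sc M [490.8  25.8]
sc P [536.5  96.9]
sc Q [517.1  37. ]
yaw st -16.907034854228876
yaw st -16.33922678010643
-15.90202856793868
slotU [527.9  67.  166.5] y from strip mid 1.9
slotL [528.   67.2 112.2] y from strip mid 2.1
tl [536.7  96.8 217.8] y from strip mid 32.9
tr [518.7  35.7 216.6] y from strip mid -30.8
bl [536.8  97.1  14.7] y from strip mid 33.3
br [518.6  35.1  16.7] y from strip mid -31.4
base mid y rel strip mid 1.2853254637951088 x of strip rel base front 19.372639184341033 nx [ 0.95961291 -0.28132376  0.        ]
```

```bash
cat >> h.py <<'E'
def rel(p0,yaw0,p1,yaw1):
    # tool pointing down: x=(c,s,0), y=(s,-c,0), z=-1 ; yaw in deg
    a=np.radians(yaw0);d=np.array(p1,float)-p0
    return np.round([d@[np.cos(a),np.sin(a),0],d@[np.sin(a),-np.cos(a),0],-d[2],yaw0-yaw1],2)
E
python3 -c "
from h import *
print(rel([492.24,-385.16,238.74],51.98,[458,-136,200],9.9))"
```

```text
[ 175.2  -180.44   38.74   42.08]
```

play_rows --steps '[[[25,-25.8,5.5,0,0,6,0],[50,-51.6,11,0,0,12,0],[75,-77.3,16.6,0,0,18,0],[100,-103,22.1,0,0,24,0],[125,-129,27.7,0,0,30,0],[150,-154.7,33.2,0,0,36,0],[175.2,-180.4,38.7,0,0,42.1,0],[175.2,-180.4,38.7,0,0,42.1,0],[175.2,-180.4,38.7,0,0,42.1,0],[175.2,-180.4,38.7,0,0,42.1,0],[175.2,-180.4,38.7,0,0,42.1,0]]]'

```text
time: 1.07
tcp_pos: [458.4, -137.7, 200.2]
ee_rot: [[0.986, 0.169, 0.001], [0.169, -0.986, -0.001], [0.001, 0.001, -1.0]]
wrist_force: [0.2, -0.7, -0.4]
width: 88.1
finger_force: 0.0
```

Run:
```python
from h import *
s=bot.read_state();c=vision.get_calibration("wrist");im=vision.camera("wrist");cv2.imwrite("pics/w1.png",im)
print(s['tcp_pos'],s['ee_rot'],s['qpos'],s['wrist_force']);R=np.array(c['R']);print(-R.T@c['t'],R)
import pickle;pickle.dump(c,open("w1.pkl","wb"))
```

```text
[ 458.41309763 -137.73389222  200.20766481] [[ 9.85549502e-01  1.69385560e-01  8.43533983e-04]
 [ 1.69386399e-01 -9.85549162e-01 -1.04781691e-03]
 [ 6.53859155e-04  1.17555862e-03 -9.99999095e-01]] [ 0.16328681  0.56467967  0.04920154  2.04682264 -0.05038141  0.53015195
 -1.15228167] [ 0.15340224 -0.67875021 -0.3906507 ]
[ 536.00477885 -123.79230775  345.08832892] [[ 1.69353143e-01 -9.85555417e-01  1.80054631e-04]
 [-9.39926144e-01 -1.61457475e-01  3.00782856e-01]
 [-2.96409103e-01 -5.11077600e-02 -9.53692634e-01]]
```

View pics/w1.png

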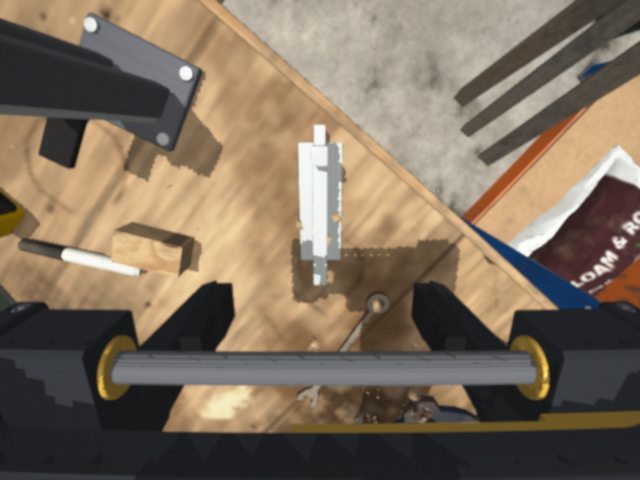

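The wrist view shows the bracket nearly upright in the picture. The web runs from (320,284) to (320,165), and the flange corners are at (299,143), (342,143), (301,260) and (341,260). Next I refine its pose.

Run:
```python
from h import *
import pickle;c=pickle.load(open("w1.pkl","rb"))
F=[onz(c,u,v,5) for u,v in((299,143),(342,143),(301,260),(341,260))]
for f in F:print(np.round(f,1))
print(np.linalg.norm(F[0]-F[1]),np.linalg.norm(F[0]-F[2]))
print("web end",onz(c,320,284,75),"spine",onz(c,320,146,106),onz(c,320,165,106))
for X in ([458,-136,33],): print(proj(c,X))
```

```text
[ 523.4 -102.2    5. ]
[ 530.6 -144.2    5. ]
[ 400.8 -122.8    5. ]
[ 408.3 -166.2    5. ]
42.64552805393537 124.2631828775703
web end [ 408.71444023 -143.23618823   75.        ] spine [ 527.58508343 -123.35146945  106.        ] [ 514.70539919 -125.53345833  106.        ]
[321.45312909 218.56613693]
```

play_rows --steps '[[[0,0,30,0,0,0,0],[0,0,65,0,0,0,0],[0,0,95,0,0,0,0],[0,0,120,0,0,0,0],[0,0,140,0,0,0,0],[0,0,155,0,0,0,0],[0,0,163,0,0,0,0],[0,0,167,0,0,0,0],[0,0,167,0,0,0,0],[0,0,167,0,0,0,0],[0,0,167,0,0,0,0]]]'

```text
time: 2.03
tcp_pos: [458.7, -136.4, 33.9]
ee_rot: [[0.985, 0.171, 0.002], [0.171, -0.985, -0.0], [0.002, 0.001, -1.0]]
wrist_force: [0.9, 0.4, 0.0]
width: 88.5
finger_force: 0.0
```

play_rows --steps '[[[0,-0.5,0,0,0,0,0.6],[0,-0.5,0,0,0,0,0.8],[0,-0.5,0,0,0,0,0.8],[0,-0.5,0,0,0,0,0.85],[0,-0.5,0,0,0,0,1],[0,-0.5,0,0,0,0,1],[0,-0.5,0,0,0,0,1],[0,-0.5,0,0,0,0,1],[0,-0.5,0,0,0,0,1],[0,-0.5,0,0,0,0,1]]]'

```text
time: 2.87
tcp_pos: [458.0, -135.5, 33.0]
ee_rot: [[0.985, 0.171, -0.0], [0.171, -0.985, -0.0], [-0.0, 0.0, -1.0]]
wrist_force: [-0.4, 0.4, -0.4]
width: 24.0
finger_force: 0.0
```

play_rows --steps '[[[0,0,0,0,0,0,1],[0,0,0,0,0,0,1]]]'

```text
time: 3.03
tcp_pos: [458.0, -135.5, 33.0]
ee_rot: [[0.985, 0.171, -0.0], [0.171, -0.985, 0.0], [-0.0, -0.0, -1.0]]
wrist_force: [-0.2, 1.2, 0.8]
width: 11.9
finger_force: 30.0
```

```bash
python3 -c "
from h import *
print(rel([458.0,-135.5,33],9.88,[422,97.1,150],-16.4))"
```

```text
[   4.44 -235.33 -117.     26.28]
```

play_rows --steps '[[[0,0,-10,0,0,0,1],[0,0,-25,0,0,0,1],[0,0,-45,0,0,0,1],[0,0,-70,0,0,0,1],[0,0,-95,0,0,0,1],[0,0,-110,0,0,0,1],[0,0,-117,0,0,0,1],[0,0,-117,0,0,0,1]]]'

```text
time: 3.7
tcp_pos: [458.5, -135.7, 151.5]
ee_rot: [[0.985, 0.171, 0.003], [0.171, -0.985, -0.001], [0.002, 0.001, -1.0]]
wrist_force: [0.1, 0.3, -4.4]
width: 11.6
finger_force: 30.0
```

play_rows --steps '[[[0.3,-12,0,0,0,1.5,1],[0.8,-36,0,0,0,4.5,1],[1.3,-64,0,0,0,8,1],[2,-94,0,0,0,11.5,1],[2.5,-126,0,0,0,15,1],[3,-156,0,0,0,18.5,1],[3.5,-186,0,0,0,22,1],[4,-210,0,0,0,24.5,1],[4.2,-227,0,0,0,26,1],[4.4,-235.3,0,0,0,26.3,1],[4.4,-235.3,0,0,0,26.3,1],[4.4,-235.3,0,0,0,26.3,1]]]'

```text
time: 4.7
tcp_pos: [421.9, 96.3, 149.6]
ee_rot: [[0.959, -0.282, -0.001], [-0.282, -0.959, -0.001], [-0.0, 0.001, -1.0]]
wrist_force: [1.2, -1.0, -3.9]
width: 11.9
finger_force: 30.0
```

Run:
```python
from h import *
import pickle
s=bot.read_state();c=vision.get_calibration("wrist");im=vision.camera("wrist");cv2.imwrite("pics/w2.png",im)
sc=vision.camera("scene");cv2.imwrite("pics/s2.png",sc)
print(np.round(s['tcp_pos'],1),np.round(s['ee_rot'],4).tolist(),s['wrist_force'],s['qpos'])
pickle.dump((c,s),open("w2.pkl","wb"))
```

```text
[421.9  96.3 149.6] [[0.9593, -0.2824, -0.0007], [-0.2824, -0.9593, -0.0012], [-0.0004, 0.0014, -1.0]] [ 1.17782602 -1.01078171 -3.85339218] [-0.4604762   0.63574871  0.20426997  2.22440295 -0.39549867  0.31544023
 -1.77445108]
```

View pics/w2.png

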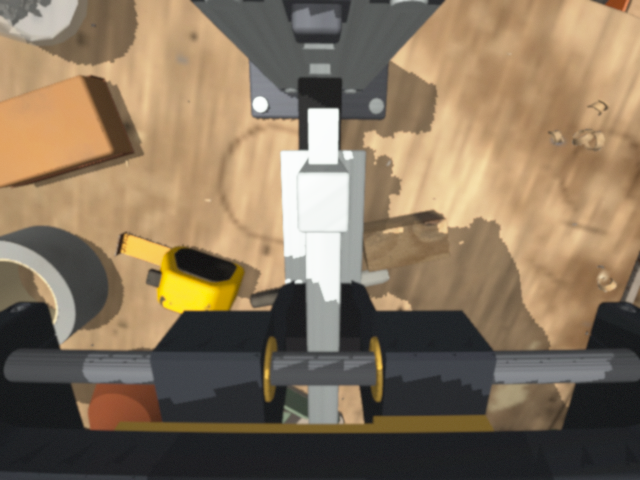

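The wrist view shows the spine's top at columns 300-348 and the upper tab at 308-338. The foot is at 299-341, and the catch is at about (319,18). I'll enlarge the strip part and compare the sideways offsets.

Run:
```python
from h import *
im=cv2.imread("pics/w2.png")[0:220,230:420]
im=cv2.convertScaleAbs(im,alpha=1.5,beta=20)
s=cv2.imread("pics/s2.png")[150:300,260:400]
a=cv2.resize(im,(494,572),interpolation=cv2.INTER_CUBIC)
cv2.imwrite("pics/w2c.png",a)
cv2.imwrite("pics/s2c.png",cv2.resize(s,(560,600),interpolation=cv2.INTER_CUBIC))
```

```text
(no output)
```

View pics/w2c.png

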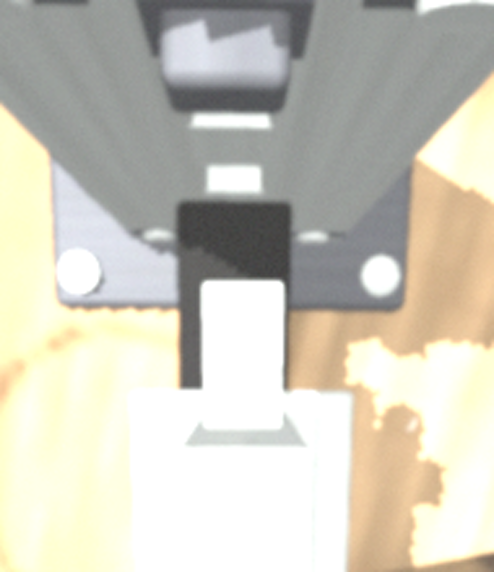

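View pics/s2c.png

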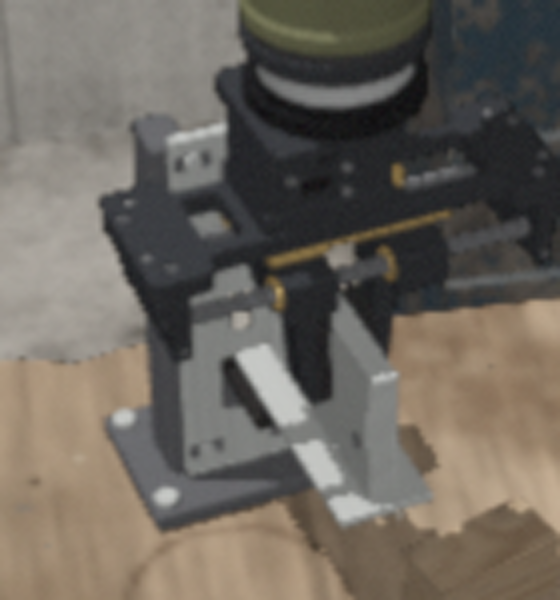

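The slots sit at crop columns 231.5 (upper, row 120) and 234.5 (lower, row 178). The foot is at 234.5 and the tab at 242.5. Next I turn these into lateral offsets.

Run:
```python
from h import *
import pickle
c,s=pickle.load(open("w2.pkl","rb"));p=np.array(s['tcp_pos']);Rt=np.array(s['ee_rot'])
u=lambda x:230+(x+.5)/2.6-.5; v=lambda y:(y+.5)/2.6-.5
def T(X): return np.round(Rt.T@(X-p),1)
def z(a,b,h): o,d=ray(c,u(a),v(b));return T(o+d*(h-o[2])/d[2])
def face(a,b,f=110): 
    o,d=ray(c,u(a),v(b));k=Rt[:,0];return T(o+d*((f-(o-p)@k)/(d@k)))
print("slotU",face(191,120),face(272,120),"slotL",face(206,178),face(263,178))
print("foot z86",z(178,250,86),z(291,250,86))
b=p[2]-33
print("tab tip bottom/top",z(200,283,b+100),z(285,283,b+100),z(200,420,b+100),z(285,420,b+100))
print("spine top",z(187,443,b+106),z(304,443,b+106))
print("base bolts",z(78,272,14),z(381,275,14),"catch",face(172,105,103),face(289,105,103))
```

```text
slotU [110.   -8.1  -7.1] [110.    3.5  -7. ] slotL [110.   -7.8  37.2] [110.    3.2  37.3]
foot z86 [ 99.7 -15.3  63.5] [99.7 10.2 63.5]
tab tip bottom/top [ 83.9  -4.4 -67. ] [ 83.9   2.9 -67. ] [ 72.5  -4.5 -67. ] [ 72.5   3.  -67. ]
spine top [ 71.1  -5.3 -73. ] [ 71.1   4.3 -73. ]
base bolts [100.8 -50.9 135.4] [ 99.9  41.5 135.6] catch [103.   -8.1 -44. ] [103.    4.1 -44. ]
```

play_rows --steps '[[[0,-1.2,5,0,0,0,1],[0,-1.2,12,0,0,0,1],[2,-1.2,19,0,0,0,1],[6,-1.2,23,0,0,0,1],[10,-1.2,24.5,0,0,0,1],[14,-1.2,24.5,0,0,0,1],[17,-1.2,24.5,0,0,0,1],[18,-1.2,24.5,0,0,0,1],[18,-1.2,24.5,0,0,0,1],[18,-1.2,24.5,0,0,0,1],[18,-1.2,24.5,0,0,0,1]]]'

```text
time: 5.72
tcp_pos: [439.5, 93.2, 125.7]
ee_rot: [[0.959, -0.283, -0.0], [-0.283, -0.959, 0.0], [-0.0, -0.0, -1.0]]
wrist_force: [-0.1, 0.1, -3.3]
width: 11.9
finger_force: 30.0
```

Run:
```python
from h import *
import pickle
s=bot.read_state();c=vision.get_calibration("wrist");im=vision.camera("wrist");cv2.imwrite("pics/w3.png",im)
s2=bot.read_state()
for q in(s,s2):print(np.round(q['tcp_pos'],2),np.round(q['wrist_force'],2),np.round(q['ft_torque'],2))
pickle.dump((c,s),open("w3.pkl","wb"))
a=cv2.resize(cv2.convertScaleAbs(im[0:150,250:400],alpha=1.5,beta=20),(600,600),interpolation=cv2.INTER_CUBIC)
cv2.imwrite("pics/w3c.png",a)
```

```text
[439.5   93.22 125.66] [-0.1   0.12 -3.27] [0.09 0.06 0.01]
[439.48  93.22 125.64] [ 0.21  0.47 -2.63] [ 0.06  0.14 -0.01]
```

View pics/w3c.png

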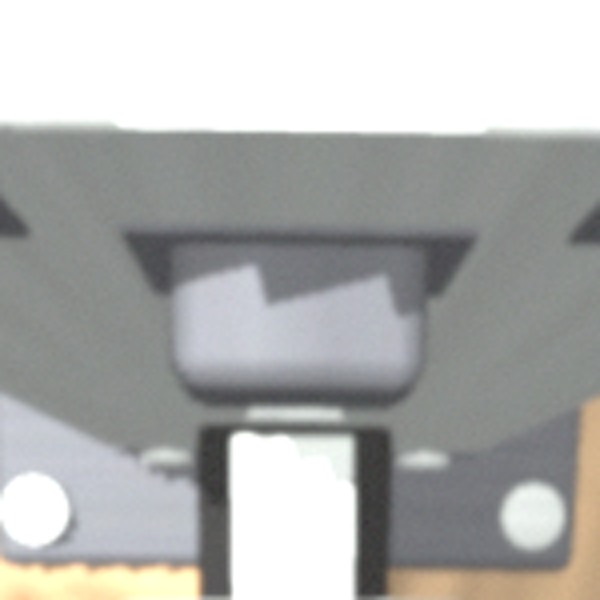

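The crop shows the catch at 170-427, the upper slot at 247-343 (row 413), the foot at 197-390 and the tab at 229-355.

Run:
```python
from h import *
import pickle
c,s=pickle.load(open("w3.pkl","rb"));p=np.array(s['tcp_pos']);Rt=np.array(s['ee_rot'])
u=lambda x:250+(x+.5)/4-.5; v=lambda y:(y+.5)/4-.5
def T(X): return np.round(Rt.T@(X-p),1)
def z(a,b,h): o,d=ray(c,u(a),v(b));return T(o+d*(h-o[2])/d[2])
def face(a,b,f=92): 
    o,d=ray(c,u(a),v(b));k=Rt[:,0];return T(o+d*((f-(o-p)@k)/(d@k)))
b=p[2]-33
print("slotU",face(247,413),face(343,413),"catch",face(172,340,86),face(426,340,86),"foot",z(198,520,86),z(390,520,86))
print("tab",z(230,480,b+100),z(355,480,b+100))
print("strip top front edge",z(0,123,218),z(112,127,218),z(300,130,218),z(487,132,218),z(599,133,218))
```

```text
slotU [92.  -6.1 16.7] [92.   4.9 16.7] catch [ 86.   -5.5 -88.4] [ 86.    4.4 -88.4] foot [ 80.6 -13.5  39.7] [80.6 12.1 39.7]
tab [ 81.6  -4.3 -67. ] [ 81.6   2.7 -67. ]
strip top front edge [ 92.6 -11.1 -92.3] [ 92.5  -7.2 -92.3] [ 92.3  -0.5 -92.3] [ 92.3   6.  -92.3] [ 92.3  10.  -92.3]
```

play_rows --steps '[[[2,0,0,0,0,0,1],[4,0,0,0,0,0,1],[6,0,0,0,0,0,1],[7,0,0,0,0,0,1],[8,0,0,0,0,0,1],[9,0,0,0,0,0,1],[10,0,0,0,0,0,1],[11,0,0,0,0,0,1],[12,0,0,0,0,0,1],[12,0,0,0,0,0,1]]]'

```text
time: 6.6
tcp_pos: [451.5, 89.6, 125.5]
ee_rot: [[0.959, -0.283, 0.0], [-0.283, -0.959, -0.0], [0.0, -0.0, -1.0]]
wrist_force: [-0.0, 0.6, -3.5]
width: 11.6
finger_force: 30.0
```

The tabs entered with no force. Continuing to the face.

play_rows --steps '[[[1,0,0,0,0,0,1],[2,0,0,0,0,0,1],[3,0,0,0,0,0,1],[4,0,0,0,0,0,1],[5,0,0,0,0,0,1],[6,0,0,0,0,0,1],[7,0,0,0,0,0,1],[8,0,0,0,0,0,1],[8,0,0,0,0,0,1]]]'

```text
time: 7.35
tcp_pos: [458.5, 87.5, 125.4]
ee_rot: [[0.959, -0.283, -0.001], [-0.283, -0.959, -0.0], [-0.001, 0.0, -1.0]]
wrist_force: [-3.0, 0.8, -3.7]
width: 11.7
finger_force: 30.0
```

play_rows --steps '[[[0.5,0,0,0,0,0,1],[1,0,0,0,0,0,1],[1.5,0,0,0,0,0,1],[2,0,0,0,0,0,1],[2,0,0,0,0,0,1]]]'

```text
time: 7.77
tcp_pos: [460.5, 86.9, 125.4]
ee_rot: [[0.959, -0.283, -0.001], [-0.283, -0.959, -0.0], [-0.001, 0.0, -1.0]]
wrist_force: [-3.8, 1.9, -4.6]
width: 11.7
finger_force: 30.0
```

play_rows --steps '[[[0.5,0,0,0,0,0,1],[1,0,0,0,0,0,1],[1,0,0,0,0,0,1]]]'

```text
time: 8.02
tcp_pos: [460.6, 86.8, 125.4]
ee_rot: [[0.959, -0.283, -0.002], [-0.283, -0.959, 0.0], [-0.002, 0.0, -1.0]]
wrist_force: [-5.7, 1.5, -3.1]
width: 11.8
finger_force: 30.0
```

play_rows --steps '[[[0.7,0,0,0,0,0,1],[1.5,0,0,0,0,0,1],[1.5,0,1,0,0,0,1],[1.5,0,2,0,0,0,1],[1.5,0,3,0,0,0,1],[1.5,0,4,0,0,0,1]]]'

```text
time: 8.52
tcp_pos: [460.6, 86.6, 121.3]
ee_rot: [[0.959, -0.283, -0.005], [-0.283, -0.959, 0.001], [-0.005, 0.001, -1.0]]
wrist_force: [-8.4, 1.3, -0.4]
width: 11.7
finger_force: 30.0
```

play_rows --steps '[[[0,0,1,0,0,0,1],[0,0,2,0,0,0,1],[0,0,3,0,0,0,1],[0,0,4,0,0,0,1],[0,0,5,0,0,0,1],[0,0,5,0,0,0,1]]]'

```text
time: 9.02
tcp_pos: [460.6, 86.6, 116.9]
ee_rot: [[0.959, -0.283, -0.005], [-0.283, -0.959, 0.001], [-0.005, 0.0, -1.0]]
wrist_force: [-8.9, 3.2, 5.6]
width: 11.6
finger_force: 30.0
```

play_rows --steps '[[[0,0,1,0,0,0,1],[0,0,2,0,0,0,1],[0,0,3,0,0,0,1],[0,0,4,0,0,0,1],[0,0,4,0,0,0,1]]]'

```text
time: 9.43
tcp_pos: [460.7, 86.6, 113.1]
ee_rot: [[0.959, -0.283, -0.005], [-0.283, -0.959, 0.001], [-0.005, 0.0, -1.0]]
wrist_force: [-8.4, 2.1, 8.7]
width: 11.5
finger_force: 30.0
```

play_rows --steps '[[[0,0,0.7,0,0,0,1],[0,0,1.4,0,0,0,1],[0,0,2,0,0,0,1],[0,0,2,0,0,0,1]]]'

```text
time: 9.77
tcp_pos: [460.4, 86.8, 111.6]
ee_rot: [[0.959, -0.283, -0.005], [-0.283, -0.959, 0.002], [-0.005, -0.0, -1.0]]
wrist_force: [-10.4, 2.1, 15.8]
width: 11.9
finger_force: 30.0
```

play_rows --steps '[[[0,0,0.7,0,0,0,1],[0,0,1.4,0,0,0,1],[0,0,1.4,0,0,0,1]]]'

```text
time: 10.02
tcp_pos: [460.1, 86.9, 110.3]
ee_rot: [[0.959, -0.283, -0.005], [-0.283, -0.959, 0.002], [-0.005, -0.0, -1.0]]
wrist_force: [-11.3, 3.0, 15.9]
width: 11.4
finger_force: 30.0
```

play_rows --steps '[[[0,0,-1,0,0,0,1],[0,0,-2,0,0,0,1],[0,0,-3,0,0,0,1],[0,0,-3,0,0,0,1]]]'

```text
time: 10.35
tcp_pos: [460.4, 86.8, 112.7]
ee_rot: [[0.959, -0.283, -0.005], [-0.283, -0.959, 0.001], [-0.005, 0.0, -1.0]]
wrist_force: [-10.0, 1.6, 8.0]
width: 11.4
finger_force: 30.0
```

Run:
```python
from h import *
import pickle
s=bot.read_state();c=vision.get_calibration("wrist");im=vision.camera("wrist");cv2.imwrite("pics/w4.png",im)
print(np.round(s['tcp_pos'],2),np.round(s['wrist_force'],2),np.round(s['ft_torque'],2))
pickle.dump((c,s),open("w4.pkl","wb"))
a=cv2.resize(cv2.convertScaleAbs(im[0:200,240:400],alpha=1.2,beta=10),(480,600),interpolation=cv2.INTER_CUBIC)
cv2.imwrite("pics/w4c.png",a)
```

```text
[460.39  86.78 112.74] [-10.     1.64   7.98] [ 0.71  2.05 -0.06]
```

View pics/w4c.png

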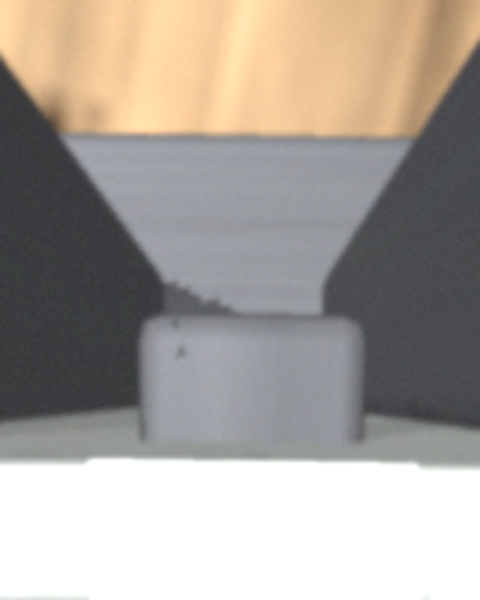

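The catch's rear shows behind the strip at crop rows 315-440, so it may still be pressed in. I'll check numerically whether the bracket slipped or pitched in the grip by comparing the spine's picture rows.

Run:
```python
import cv2,numpy as np
for n in("w2","w3","w4"):
    g=cv2.cvtColor(cv2.imread(f"pics/{n}.png"),cv2.COLOR_BGR2GRAY)
    p=g[90:300,316:330].mean(1).astype(int)
    print(n,"rows90+:",p[::3].tolist())
    d=np.diff(g[90:300,316:330].mean(1));k=np.argsort(-abs(d))[:10];print(sorted([(int(i)+90,int(d[i])) for i in k]))
    for r in (180,200,225): 
        q=g[r,280:366].astype(int);e=np.diff(q);k=np.argsort(-abs(e))[:4];print(r,sorted((int(i)+280,int(e[i])) for i in k))
```

```text
w2 rows90+: [32, 33, 33, 32, 37, 44, 170, 253, 253, 253, 253, 253, 252, 252, 252, 252, 252, 252, 252, 252, 252, 252, 251, 251, 247, 143, 129, 147, 237, 250, 250, 249, 249, 249, 249, 248, 247, 246, 245, 245, 245, 246, 246, 245, 245, 245, 244, 220, 247, 249, 249, 249, 248, 248, 248, 249, 248, 248, 248, 248, 248, 248, 248, 248, 240, 225, 219, 213, 206, 200]
[(106, 41), (107, 76), (108, 64), (162, -17), (163, -46), (164, -40), (170, 17), (171, 38), (172, 36), (232, 17)]
180 [(280, 23), (281, 22), (347, -23), (348, -34)]
200 [(280, 16), (281, 22), (347, -27), (348, -30)]
225 [(282, 25), (346, -23), (347, -30), (362, -28)]
w3 rows90+: [108, 88, 63, 39, 115, 88, 89, 191, 205, 241, 245, 244, 244, 244, 244, 244, 244, 243, 243, 243, 243, 242, 242, 242, 235, 127, 114, 128, 220, 239, 239, 238, 238, 238, 237, 236, 234, 232, 231, 231, 231, 232, 232, 231, 231, 230, 230, 197, 235, 237, 237, 237, 237, 237, 237, 237, 237, 237, 237, 237, 236, 236, 236, 236, 233, 200, 192, 185, 179, 183]
[(100, 30), (101, 35), (104, -29), (107, 34), (108, 48), (109, 37), (163, -49), (164, -35), (171, 33), (172, 36)]
180 [(280, 23), (281, 25), (347, -29), (348, -29)]
200 [(281, 31), (282, 19), (347, -27), (348, -28)]
225 [(282, 30), (296, -19), (346, -26), (347, -32)]
w4 rows90+: [122, 123, 119, 120, 117, 89, 106, 116, 124, 124, 124, 124, 123, 123, 122, 122, 122, 121, 120, 119, 116, 168, 244, 245, 244, 244, 244, 244, 243, 243, 243, 243, 242, 242, 242, 242, 241, 240, 170, 114, 114, 111, 94, 199, 233, 234, 234, 234, 234, 234, 233, 219, 238, 239, 239, 239, 239, 239, 239, 239, 239, 239, 239, 239, 238, 208, 194, 187, 205, 213]
[(152, 43), (153, 53), (154, 18), (202, -17), (203, -48), (204, -40), (217, 41), (218, 59), (219, 27), (284, -15)]
180 [(282, -1), (285, -1), (290, -1), (295, -1)]
200 [(280, 1), (282, -1), (287, -1), (343, -2)]
225 [(281, 31), (282, 57), (283, 28), (349, -32)]
```

Run:
```python
import cv2,numpy as np,pickle
from h import *
for n,rows in(("w3",(190,210,226,250,270)),("w4",(222,230,238,250,260,270))):
    g=cv2.cvtColor(cv2.imread(f"pics/{n}.png"),cv2.COLOR_BGR2GRAY)
    for r in rows: 
        q=g[r-1:r+2,286:362].mean(0);e=np.diff(q);k=np.argsort(-abs(e))[:6];print(n,r,sorted((int(i)+286,int(e[i])) for i in k))
for n in("w3","w4"):
    c,s=pickle.load(open(n+".pkl","rb"));p=np.array(s['tcp_pos']);Rt=np.array(s['ee_rot'])
    P=lambda x,y,h:np.round(proj(c,p+Rt@np.array([x,y,-h])),1)
    print(n,"TCPframe spine back/front top",P(70.2,6,73),P(56.2,6,73),"web far end",P(56,6,42)," +2 up",P(56.2,6,75),"+2 back",P(54.2,6,73))
```

```text
w3 190 [(295, -13), (298, 10), (346, -16), (347, -27), (348, -29), (349, -11)]
w3 210 [(296, -15), (298, 10), (345, -10), (346, -21), (347, -28), (348, -22)]
w3 226 [(296, -19), (298, 12), (345, -16), (346, -25), (347, -30), (348, -11)]
w3 250 [(304, -15), (306, 13), (338, -26), (339, -35), (340, -19), (360, -11)]
w3 270 [(304, 19), (305, 41), (306, 27), (338, -28), (339, -35), (360, -16)]
w4 222 [(296, -13), (299, 9), (347, -13), (348, -24), (349, -29), (350, -12)]
w4 230 [(296, -12), (297, -15), (347, -12), (348, -25), (349, -30), (350, -13)]
w4 238 [(297, -16), (299, 8), (346, -9), (347, -20), (348, -26), (349, -26)]
w4 250 [(304, -12), (306, 11), (338, -9), (339, -27), (340, -37), (341, -17)]
w4 260 [(304, 18), (305, 38), (306, 25), (339, -29), (340, -34), (341, -14)]
w4 270 [(304, 14), (305, 38), (306, 28), (338, -14), (339, -31), (340, -30)]
w3 TCPframe spine back/front top [354.4 174.4] [352.7 236.5] web far end [344.3 207.9]  +2 up [353.5 239.1] +2 back [352.4 244.8]
w4 TCPframe spine back/front top [354.4 174.4] [352.6 236.5] web far end [344.2 207.9]  +2 up [353.4 239.2] +2 back [352.4 244.8]
```

Run:
```python
import pickle
from h import *
c,s=pickle.load(open("w4.pkl","rb"));p=np.array(s['tcp_pos']);Rt=np.array(s['ee_rot'])
P=lambda x,y,h:np.round(proj(c,p+Rt@np.array([x,y,-h])),1)
fx=487.6-(p[:2]@[.9593,-.2823]);print(fx)
print("strip top back/front",P(fx+6,0,218-p[2]),P(fx,0,218-p[2]))
for o in(0,1,2,3,5,7):print("catch proud",o,P(fx-o,6.5,200-p[2]),P(fx-o,6.5,188-p[2]))
print("spine back now",P(fx,6,186-p[2]),P(fx-2.3,6,186-p[2]))
g=cv2.imread("pics/w4.png")
for r in(206,210,214,218,222):
    q=g[r,270:380].mean(1).astype(int);print(r,q[::4].tolist())
```

```text
70.44252049821614
strip top back/front [329.5 153.1] [329.2 203.8]
catch proud 0 [364.7 182.7] [357.8 174.5]
catch proud 1 [364.5 188.4] [357.6 179.3]
catch proud 2 [364.3 194.1] [357.5 184.1]
catch proud 3 [364.1 199.7] [357.3 188.8]
catch proud 5 [363.7 210.8] [357.1 198.2]
catch proud 7 [363.3 221.7] [356.8 207.4]
spine back now [354.5 173.4] [354.2 184.1]
206 [165, 177, 176, 206, 240, 108, 118, 117, 120, 121, 124, 122, 119, 119, 117, 113, 114, 114, 116, 116, 115, 101, 118, 148, 109, 108, 114, 114]
210 [170, 175, 175, 197, 240, 104, 117, 117, 119, 120, 122, 121, 118, 116, 115, 112, 111, 113, 112, 113, 113, 97, 117, 143, 102, 102, 112, 113]
214 [174, 175, 174, 188, 244, 136, 106, 107, 109, 111, 114, 110, 109, 108, 107, 104, 105, 106, 107, 108, 108, 91, 141, 143, 100, 105, 111, 113]
218 [178, 175, 171, 178, 244, 238, 203, 137, 157, 151, 148, 143, 142, 142, 139, 126, 126, 125, 126, 126, 106, 131, 149, 143, 104, 106, 111, 111]
222 [179, 171, 161, 152, 244, 241, 242, 214, 239, 237, 233, 231, 232, 232, 234, 233, 233, 233, 233, 231, 158, 149, 150, 139, 106, 108, 111, 111]
```

The strip edges match the prediction (rows 153 and 204). The catch shows out to row 218, about 6.5-7 mm proud of the face above the spine, so it has snapped out. I'll relax the push, tug up lightly as a test, then open.

play_rows --steps '[[[-1,0,-1,0,0,0,1],[-2,0,-2,0,0,0,1],[-2,0,-3,0,0,0,1],[-2,0,-4,0,0,0,1],[-2,0,-5,0,0,0,1],[-2,0,-5,0,0,0,1]]]'

```text
time: 10.9
tcp_pos: [460.5, 86.6, 116.5]
ee_rot: [[0.959, -0.283, -0.002], [-0.283, -0.959, -0.001], [-0.002, 0.001, -1.0]]
wrist_force: [-3.3, -0.5, -14.0]
width: 11.6
finger_force: 30.0
```

The upward tug meets 14 N, so the bracket is locked. Relaxing and releasing.

play_rows --steps '[[[0,0,1,0,0,0,1],[0,0,2,0,0,0,1],[0,0,2,0,0,0,0.7],[0,0,2,0,0,0,0.5],[0,0,2,0,0,0,0.4],[0,0,2,0,0,0,0.4],[0,0,2,0,0,0,0.4],[0,0,2,0,0,0,0.4]]]'

```text
time: 11.57
tcp_pos: [462.0, 86.7, 115.4]
ee_rot: [[0.959, -0.283, 0.002], [-0.283, -0.959, 0.0], [0.001, -0.001, -1.0]]
wrist_force: [0.1, -0.3, 0.5]
width: 49.5
finger_force: 0.0
```

play_rows --steps '[[[0,0,-6,0,0,0,0.4],[0,0,-18,0,0,0,0.4],[0,0,-36,0,0,0,0.4],[0,0,-60,0,0,0,0.4],[0,0,-85,0,0,0,0.4],[-10,0,-110,0,0,0,0.4],[-20,0,-130,0,0,0,0.4],[-30,0,-140,0,0,0,0.4],[-30,0,-140,0,0,0,0.4],[-30,0,-140,0,0,0,0.4]]]'

```text
time: 12.4
tcp_pos: [432.6, 95.5, 255.6]
ee_rot: [[0.959, -0.282, 0.001], [-0.282, -0.959, 0.001], [0.001, -0.001, -1.0]]
wrist_force: [-0.6, 0.5, -0.5]
width: 53.2
finger_force: 0.0
```

Run:
```python
import pickle
from h import *
s=bot.read_state();c=vision.get_calibration("wrist");im=vision.camera("wrist");cv2.imwrite("pics/w5.png",im)
p=np.array(s['tcp_pos']);Rt=np.array(s['ee_rot']);print(np.round(p,1),np.round(s['wrist_force'],1),s['width'])
# stand-frame points -> pixels, and profile down the middle column
f=np.array([527.6,66.0])+0*p[:2];X=np.array([.9593,-.2823]);Y=np.array([.2823,.9593])
W=lambda x,y,z:np.r_[f+X*x+Y*y,z]
for n,a in dict(stripback=(6,0,218),stripfront=(0,0,218),catchout=(-7,0,200),spineback=(0,0,186),spinefront=(-14,0,186),spinefront12=(-14,0,198),webrear=(-122,0,155)).items():print(n,np.round(proj(c,W(*a)),1))
g=cv2.cvtColor(im,cv2.COLOR_BGR2GRAY);u=int(proj(c,W(0,0,200))[0]);q=g[:,u-4:u+5].mean(1);d=np.diff(q)
print(u,[(i,int(d[i]),int(q[i])) for i in range(len(d)) if abs(d[i])>14])
s0=cv2.imread("pics/top0.png");t=vision.camera("top");D=cv2.absdiff(s0,t).max(2)>60
n,l,st,ce=cv2.connectedComponentsWithStats(D.astype(np.uint8));print([x.tolist() for x in st[1:] if x[4]>40])
```

```text
[432.6  95.5 255.6] [-0.6  0.5 -0.5] 53.19326842184608
stripback [327.5  78.3]
stripfront [327.4  91.1]
catchout [327.  108.2]
spineback [326.8  97.6]
spinefront [326.7 122. ]
spinefront12 [326.9 121.3]
webrear [325.9 265.8]
327 [(49, -25, 171), (50, -16, 145), (76, 42, 142), (77, 52, 184), (90, -53, 243), (91, -71, 190), (92, -25, 118), (98, 16, 88), (99, 14, 105), (106, -17, 108), (108, 39, 90), (109, 46, 130), (110, 32, 176), (111, 26, 209), (120, -14, 247), (121, -46, 232), (122, -49, 185), (124, 23, 136), (125, 19, 159), (126, 15, 178), (127, 17, 194), (128, 15, 211), (129, 15, 226), (225, -24, 232), (226, -30, 207), (349, -15, 175), (350, -32, 159), (351, -39, 127), (352, -19, 87), (355, 14, 78), (384, 30, 93), (385, 29, 124), (422, -22, 180), (423, -31, 157), (424, -22, 126), (431, -14, 91), (432, -24, 77), (433, -17, 53)]
[[249, 115, 21, 32, 241], [295, 115, 69, 80, 2302], [255, 117, 27, 50, 264], [263, 172, 79, 120, 2856], [237, 178, 27, 38, 491], [617, 209, 23, 40, 593], [427, 210, 33, 73, 1266], [215, 217, 44, 25, 440], [170, 218, 228, 262, 19220], [158, 244, 55, 51, 751], [234, 248, 44, 35, 580], [275, 257, 12, 12, 69], [450, 280, 10, 8, 50], [255, 284, 11, 13, 77], [569, 287, 41, 39, 801], [196, 306, 30, 40, 427], [611, 307, 29, 43, 776], [240, 323, 21, 17, 186], [105, 328, 70, 44, 1533], [255, 347, 8, 8, 48], [601, 351, 39, 63, 1639], [177, 368, 26, 24, 401], [134, 371, 31, 41, 449], [393, 386, 24, 26, 201], [127, 418, 13, 11, 50], [109, 426, 20, 17, 174], [101, 439, 12, 9, 61]]
```

The free bracket reads as predicted: strip edge at row 91, catch out to row 108 over the spine, and the spine's front edge at row 122. Handing in.

```bash
python3 -c "
from bench import bot
print(bot.hand_in())"
```

```text
the job is handed in; nothing more can be done
None
```

I hung the bracket on the upright, pushed it home with the catch out over its top (it resisted a 14 N upward tug), let go of it and handed the job in; I never went near the bystanders, though I didn't specifically confirm their positions afterwards.

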